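# Clamp a calligraphy panel in the mounting jig

## Robot

A 6-joint arm with a two-finger parallel gripper is mounted at the origin on the work surface. World frame = base frame: x ahead of the robot, y to its left, z up, the work surface at z = 0. Lengths are in m, angles in rad, forces in N, time in s.
With the tool pointing down it reaches from about 0.3 to 0.775 m from the base axis. Payload 14.6 kg.
Tool frame: the origin (TCP) lies midway between the tips of the shut fingers; the grasp point (between the pads) lies 19 mm behind it; z points along the fingers, y is the direction in which the jaws open and shut (so a half turn about z gives the same grasp; the last joint's range is limited). The gripper opens to 94 mm and grips with 3 to 60 N. Pads are 16 mm wide; open, the fingers measure 119 mm over their backs; the gripper's body (75 mm by 177 mm) begins 78 mm behind the grasp point.
Start: joints at [1.233, 0.3, 1.521, -0, 1.321, -0.067], TCP at [0.147, 0.53, 0.205] pointing down, gripper open.
Joint ranges: [-3.03, 3.03], [-0.79, 2.21], [0.23, 2.52], [-1.04, 4.18], [0, 3.07], [-2.55, 2.55]. Speed limits (rad/s): [2.22, 2.22, 2.57, 3.14, 3.14, 3.14].

## Interface

Orientations are given as [roll, pitch, yaw] about the fixed x, y, z axes, in that order (R = Rz(yaw) Ry(pitch) Rx(roll)).
In Python, from station import readout, imaging, job gives the robot as it stands.
- The arm moves only by the tool arm_command, never from a script. Its argument "increments" is a list of rows, each an object with "gripper": the opening, from 0 (shut) to 1 (fully open); "slide": the shift along the world's x, y, z in m, a list of three; "yaw": the turn about the world's z in rad. A call has 1 to 8 rows; each row is the pose to reach, as a shift and turn from the pose commanded when the call began; what a row does not reach only later rows make up. A row lasts 1/8 s, in which the tool goes at most 62.5 mm and 10.7 degrees, less where a joint would pass 70% of its speed; a pose out of reach is approached as far as the arm can. A call with a gripper value outside its range is refused whole. The fingers move at their own pace and stop on an object; "grip_force" is the grip in N (left out, the last holds). Time passes only in rows, so rows that repeat a pose let the fingers close. It gives the time, the measured TCP pose, the force and the opening at its end, in the units of the state.
- readout.get_obs(): the state, without advancing time (a new reading comes with each control period).
- imaging.camera(name): name is "side" or "top" or "wrist"; returns a dict with "color" (384x512x3 uint8, red, green, blue), "mtx" (3x3 intrinsics, pixels), "D" ([k1, k2, p1, p2, k3] as OpenCV has them; the pictures are not rectified), "rvec" (rotation vector, rad) and "tvec" (3), from world to camera coordinates, as OpenCV has them. Camera axes: x right, y down, z forward; pixel columns grow to the right and rows downward; lengths in m; the calibration is good to about 2 mm. A picture is of the moment at which its call begins. There is no depth.
- job.hand_in(): hands the job in, once; it reports no verdict.
The state is a dict: "time_s": time; "qpos": joint angles; "joint_vel": joint speeds; "tau": joint torques, N m; "ee_pos": TCP position; "eef_rot": TCP orientation; "force": force on the tool from outside, world axes, zero at the start; "moment": the same for the moment, N m; "grip_width": finger opening in m.
Only numpy, scipy, OpenCV 4.12 (cv2) and the standard library are available. Lean on these libraries where they do the work, as an engineer would, in place of code of your own. Each camera call takes 0.05 s, during which the arm holds its last target. There are 200 camera calls.

## Task

Slide the small paper-covered panel along the jig until it is fully home against the metal stop fence, and then push the red clamp lever over its dead point so that it snaps down into lock, with the clamp's rubber foot pressing on the panel. Do it all by pushing with the fingers: pick nothing up, and leave the two bottles, the paperweight and the ink tray where they stand.

Things in the scene. Friction and masses are not known exactly. Their poses are not given: they have to be found in the camera images.
- jig: Fixed plywood jig on the table, base 320 (x -165 to +155) x 150 x 10 mm. Origin on the table under the centre of the panel's home place; x points along the slideway to the fence and clamp, y across, z up. Wooden side rails guide the panel: inner faces at y = +-52 mm, x -165 to +60, tops at z = 22 mm.
- fence_face (a point): Middle of the top edge of the aluminium stop fence's face that the panel must meet, at jig x = 60, y = 0, z = 24 mm; axes as the jig's.
- lever_pivot (a point): The lever's pivot, at jig x = 115, y = 0, z = 55 mm, axes as the jig's (it turns about y). It sits between the clamp's two steel cheek plates (jig x 88 to 130, y +-18, tops at z = 66 mm). While open, the steel clamp arm, 12 mm wide, stands raised over jig x = 30 to 100, below z = 118 mm.
- panel: Loose wooden panel, white paper and an ink circle on top, 120 (x, along the slideway) x 100 x 18 mm, 0.11 to 0.23 kg. Origin: centre of its underside, 10 mm above the table on the jig's base. Starts 50 to 90 mm short of home between the rails (2 mm play each side), rear edge free to push (under 5 N). Home: front edge on the fence, origin at jig x = 0.
- lever (a joint): Clamp lever angle (rad). 0 = open, leaning 0.1 from upright towards the panel; grows as it is pushed over away from the panel (jig +x) and down; 1.50 = locked at its stop, 0.17 above level. Starts near 0.2. Pushing lowers the arm; it resists (5 to 10 N at the pad) up to the dead point at 1.25, springing back short of it; from about 1.3 it snaps by itself to 1.50.
- lever_pad (a point): Point on the middle line of the lever's red pad, 90 mm from the lever's pivot. z points out along the lever, x is square to the pad's broad face and points the way the lever is to be pushed (away from the panel, and downwards as it turns), y is the pivot axis. The red pad spans 55 to 110 mm from the pivot, is 28 mm wide (y) and 13 mm thick (x).
- shoe: Black rubber foot ball, 18 mm across, on a sprung steel spindle at the end of the clamp arm; origin at its lowest point. When the clamp is locked it presses on the panel's top at jig x = 45 mm, y = 0 with about 4 N (spring 1 N/mm).
- ink_bottle: Bystander: loose black ink bottle, white cap, 48 mm across, 130 mm tall; origin at the centre of its underside.
- water_bottle: Bystander: loose dark bottle, blue-green cap, 44 mm across, 140 mm tall; origin at the centre of its underside.
- paperweight: Bystander: loose dark steel paperweight bar, 150 (x) x 20 x 10 mm with a small knob to 29 mm height; origin at the centre of its underside.
- ink_tray: Bystander: loose black two-compartment ink tray, 110 (x) x 70 x 25 mm; origin at the centre of its underside.
Things that resemble listed ones, but are neither listed nor needed, are in the scene too. Of the things that look like the panel, the middle-sized one is meant.

How it is judged:
By the outcome, as a careful person would: the job done as asked, in the order asked, and still so for the second after the job is handed in, with the robot touching nothing.
It also fails if it takes over 46 s, if anything falls off the work surface, if the arm or the gripper's body presses on something with over 40 N, if the wrist force passes 120 N, or if a joint passes its speed limit or range.

## Working session

There is one attempt and no reset: what is moved stays moved. The work goes in short steps, Python scripts to look and compute and a tool call to move; the robot and the scene stay as the last step left them, time stands still between calls to the robot, and variables do not carry over. Pictures are saved under pics/ and viewed, about 8 in all and at most 12, crops included, and the job is handed in when it is done.

Besides the shell and the picture viewer there is one more tool, called after "Call:" as name(argument=value, ...) on one line, values as JSON. arm_command: Moves the arm, as the interface text tells. Its arguments: {"type":"object","properties":{"increments":{"type":"array","items":{"type":"object","properties":{"gripper":{"type":"number"},"slide":{"type":"array","items":{"type":"number"}},"yaw":{"type":"number"}}}},"grip_force":{"type":"number"}},"required":["increments"]}

```bash
mkdir -p pics
cat > h.py <<'E'
import numpy as np, cv2
from station import readout, imaging, job
def shot(n,f):
    c=imaging.camera(n); cv2.imwrite('pics/'+f,c['color'][:,:,::-1]); np.savez('pics/'+f+'.npz',**{k:np.array(v) for k,v in c.items()}); return c
def load(f): return np.load('pics/'+f+'.npz')
def ray(c,uv,z):
    p=cv2.undistortPoints(np.array([[uv]],float),c['mtx'],c['D'])[0,0]
    R=cv2.Rodrigues(c['rvec'])[0]; o=-R.T@np.ravel(c['tvec']); d=R.T@np.array([p[0],p[1],1])
    return o+d*(z-o[2])/d[2]
def proj(c,P): return cv2.projectPoints(np.array(P,float).reshape(-1,3),c['rvec'],c['tvec'],c['mtx'],c['D'])[0][:,0]
E
python3 - <<'E'
from h import *
a=shot('top','t0.png');b=shot('side','s0.png')
for c in(a,b):
    R=cv2.Rodrigues(c['rvec'])[0];print((-R.T@np.ravel(c['tvec'])).round(3))
big=cv2.resize(a['color'],(800,600),interpolation=cv2.INTER_CUBIC);cv2.imwrite('pics/t0b.png',big[:,:,::-1])
big=cv2.resize(b['color'],(800,600),interpolation=cv2.INTER_CUBIC);cv2.imwrite('pics/s0b.png',big[:,:,::-1])
E
```

```text
[ 0.497 -0.061  0.758]
[0.147 0.39  0.719]
```

View pics/t0b.png

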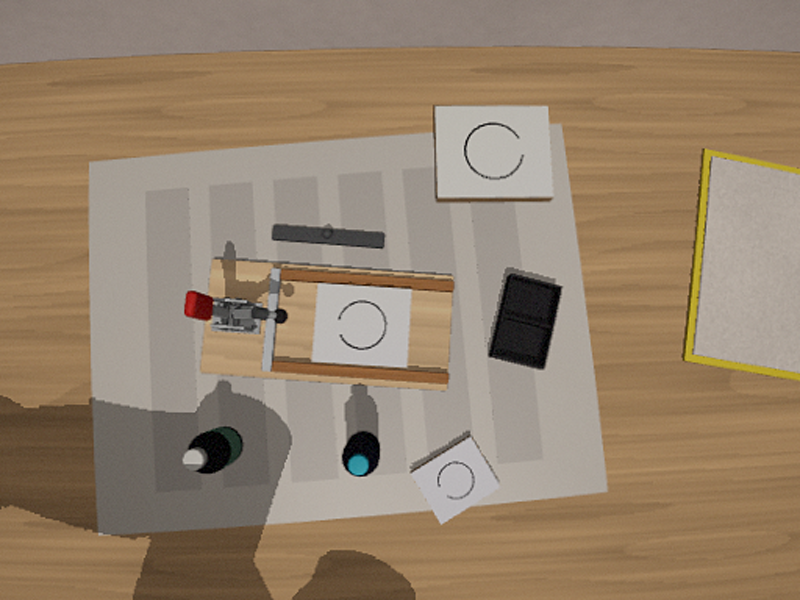

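View pics/s0b.png

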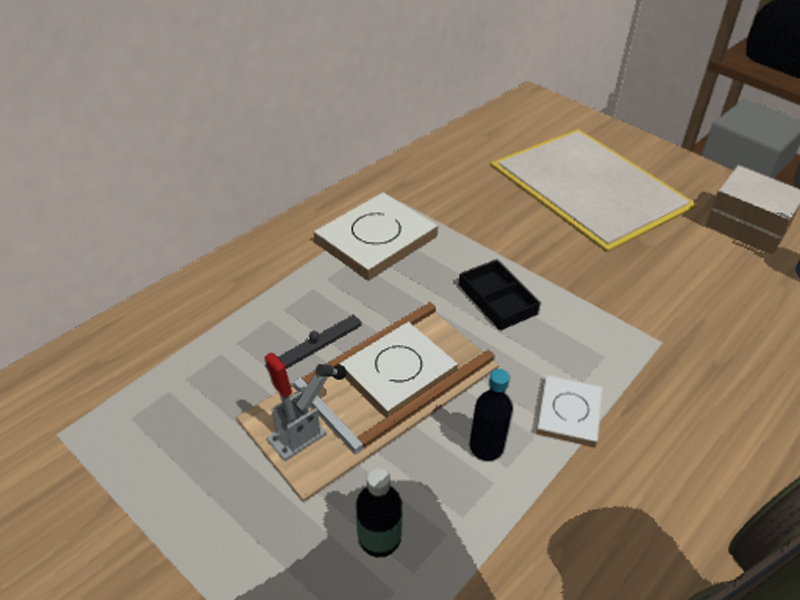

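Top view, in 800x600 pixels. Panel look-alikes are the large one (492,150), the one in the jig (362,325) and the small tilted one (455,478). The middle-sized one is in the jig, which matches "between the rails". The fence is at (270,320), the red pad at (198,305), the bottles at (195,455) and (360,462), the paperweight at (328,236) and the tray at (525,318).

```bash
cat >> h.py <<'E'
from scipy.optimize import least_squares
def fitjig():
    c=load('t0.png'); s=.64
    px=np.array([(215,258),(454,276),(447,390),(201,373)],float)*s   # base corners, top of base z=.01
    P=np.array([ray(c,p,.01)[:2] for p in px])
    L=np.array([(.155,-.075),(-.165,-.075),(-.165,.075),(.155,.075)])
    best=None
    for sg in(1,-1):
        Lx=L*[1,sg]
        A=(Lx-Lx.mean(0)).T@(P-P.mean(0)); 
        th=np.arctan2(A[0,1]-A[1,0],A[0,0]+A[1,1]); R=np.array([[np.cos(th),-np.sin(th)],[np.sin(th),np.cos(th)]])
        t=P.mean(0)-R@Lx.mean(0); e=np.abs(Lx@R.T+t-P).max()
        if best is None or e<best[0]: best=(e,th,t,P)
    return best
E
python3 - <<'E'
from h import *
e,th,t,P=fitjig();print('err',e,'th',th,'t',t,P.round(3))
R=np.array([[np.cos(th),-np.sin(th)],[np.sin(th),np.cos(th)]])
c=load('t0.png')
for n,p,z in[('pRear-a',(411,289),.028),('pRear-b',(408,368),.028),('pF-a',(317,283),.028),('pF-b',(312,362),.028),('fence a',(273,268),.024),('pad top',(198,296),.16),('ink',(220,445),0.02),('water',(361,450),0.03),('tray',(525,320),.02),('ptwt',(328,236),.01),('mat corner',(90,162),0)]:
    w=ray(c,np.array(p)*.64,z);print(n,w.round(3),'jig',(R.T@(w[:2]-t)).round(3))
# check proj of jig-model points in side
b=load('s0.png')
J=lambda x,y,z:[*(R@[x,y]+t),z]
print('side base corners',(proj(b,[J(.155,.075,.01),J(.155,-.075,.01),J(-.165,.075,.01),J(-.165,-.075,.01)])/.64).round())
for a in(.1,.2,.3):
  d=a-.1
  print(a,'pad tip',[(proj(q,[J(.115+.11*np.sin(d),0,.055+.11*np.cos(d))])/.64).round() for q in(c,b)])
print(readout.get_obs())
E
```

```text
err 0.00304536690749746 th 1.4745097603873965 t [0.55732063 0.01621893] [[ 0.647  0.16 ]
 [ 0.615 -0.153]
 [ 0.468 -0.139]
 [ 0.497  0.176]]
pRear-a [ 0.597 -0.095  0.028] jig [-0.107 -0.05 ]
pRear-b [ 0.498 -0.089  0.028] jig [-0.11   0.049]
pF-a [0.608 0.024 0.028] jig [ 0.012 -0.049]
pF-b [0.508 0.031 0.028] jig [0.01  0.051]
fence a [0.629 0.081 0.024] jig [ 0.071 -0.065]
pad top [0.577 0.133 0.16 ] jig [ 0.118 -0.008]
ink [0.407 0.148 0.02 ] jig [0.117 0.162]
water [ 0.399 -0.028  0.03 ] jig [-0.06   0.153]
tray [ 0.555 -0.241  0.02 ] jig [-0.256 -0.022]
ptwt [0.673 0.011 0.01 ] jig [ 0.006 -0.115]
mat corner [0.789 0.343 0.   ] jig [ 0.348 -0.199]
side base corners [[303. 498.]
 [236. 415.]
 [499. 363.]
 [426. 302.]]
0.1 pad tip [array([[199., 303.]]), array([[282., 354.]])]
0.2 pad tip [array([[188., 303.]]), array([[273., 359.]])]
0.3 pad tip [array([[179., 302.]]), array([[265., 365.]])]
{'time_s': 0.1, 'qpos': array([ 1.23343082e+00,  3.00395829e-01,  1.52148195e+00,  1.86568079e-06,
        1.32068129e+00, -6.66179960e-02]), 'joint_vel': array([-0.00016243, -0.00061297, -0.0016802 , -0.00078415,  0.00110233,
        0.00094479]), 'tau': array([ 2.63386770e-03, -5.32638574e+01, -3.53286481e+01,  7.10228132e-02,
        2.35117658e-02,  7.91402613e-06]), 'ee_pos': array([0.14703899, 0.52975738, 0.20496955]), 'eef_rot': array([-3.14062850e+00, -6.61365976e-05,  2.87084465e+00]), 'force': array([ 0.29372507, -0.35479486,  0.22078026]), 'moment': array([-0.01467434,  0.06256366, -0.01662735]), 'grip_width': 0.0941360317792488}
```

Call:
arm_command(increments=[{"gripper": 0.5, "slide": [0.397, -0.65, 0.0], "yaw": -1.396}, {"gripper": 0.5, "slide": [0.397, -0.65, 0.0], "yaw": -1.396}, {"gripper": 0.5, "slide": [0.397, -0.65, 0.0], "yaw": -1.396}, {"gripper": 0.5, "slide": [0.397, -0.65, 0.0], "yaw": -1.396}, {"gripper": 0.5, "slide": [0.397, -0.65, 0.0], "yaw": -1.396}, {"gripper": 0.5, "slide": [0.397, -0.65, 0.0], "yaw": -1.396}, {"gripper": 0.5, "slide": [0.397, -0.65, 0.0], "yaw": -1.396}, {"gripper": 0.5, "slide": [0.397, -0.65, 0.0], "yaw": -1.396}])

```text
time_s: 1.1
ee_pos: [0.4084, 0.1013, 0.2055]
eef_rot: [3.141, -0.0, 1.47]
force: [0.5, 0.7, -0.1]
grip_width: 0.0471
```

Call:
arm_command(increments=[{"gripper": 0.5, "slide": [0.136, -0.221, 0.0], "yaw": 0.004}, {"gripper": 0.5, "slide": [0.136, -0.221, 0.0], "yaw": 0.004}, {"gripper": 0.5, "slide": [0.136, -0.221, 0.0], "yaw": 0.004}, {"gripper": 0.5, "slide": [0.136, -0.221, 0.0], "yaw": 0.004}, {"gripper": 0.5, "slide": [0.136, -0.221, 0.0], "yaw": 0.004}, {"gripper": 0.5, "slide": [0.136, -0.221, 0.0], "yaw": 0.004}, {"gripper": 0.5, "slide": [0.136, -0.221, 0.0], "yaw": 0.004}])

```text
time_s: 1.98
ee_pos: [0.5433, -0.1165, 0.2056]
eef_rot: [-3.142, -0.0, 1.48]
force: [-0.2, 0.4, -0.5]
grip_width: 0.0469
```

Run:
```python
from h import *
o=readout.get_obs();print(o['ee_pos'],o['eef_rot'])
c=shot('top','t1.png');w=shot('wrist','w1.png')
cv2.imwrite('pics/mix1.png',np.hstack([cv2.resize(c['color'][130:300,90:330],(480,340)),cv2.resize(w['color'],(320,240))if 0 else cv2.copyMakeBorder(cv2.resize(w['color'],(320,240)),0,100,0,0,0)])[:,:,::-1])
```

```text
[ 0.54331752 -0.11649672  0.20561516] [-3.14152151e+00 -1.69448698e-04  1.48006054e+00]
```

View pics/mix1.png

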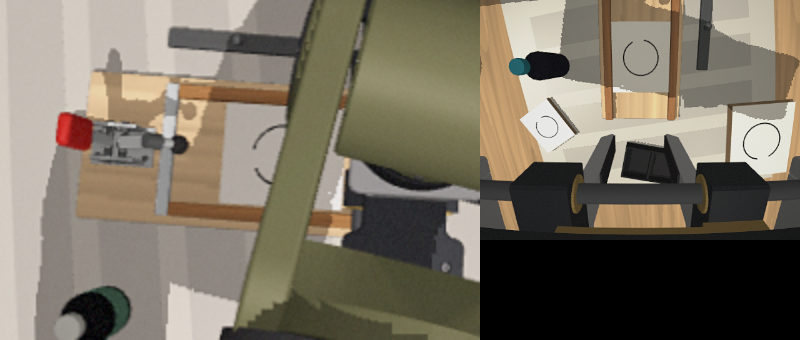

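In the wrist view the panel's rear edge is at about (130..189,93) and the base end at (123..197,118). The fingers are centred and clear behind the panel, so I'll descend.

Run:
```python
from h import *
e,th,t,P=fitjig();R=np.array([[np.cos(th),-np.sin(th)],[np.sin(th),np.cos(th)]])
w=load('w1.png')
for p,z in[((130,93),.028),((189,93),.028),((123,118),.01),((197,118),.01)]:
    q=ray(w,np.array(p)*1.6,z);print((R.T@(q[:2]-t)).round(4))
```

```text
[-0.1095  0.0547]
[-0.109  -0.0517]
[-0.1613  0.0727]
[-0.1606 -0.0722]
```

Call:
arm_command(increments=[{"gripper": 0.5, "slide": [0, 0, -0.06], "yaw": 0}, {"gripper": 0.5, "slide": [0, 0, -0.12], "yaw": 0}, {"gripper": 0.5, "slide": [0, 0, -0.16], "yaw": 0}, {"gripper": 0.5, "slide": [0, 0, -0.186], "yaw": 0}, {"gripper": 0.5, "slide": [0, 0, -0.186], "yaw": 0}, {"gripper": 0.5, "slide": [0, 0, -0.186], "yaw": 0}])

```text
time_s: 2.82
ee_pos: [0.5444, -0.1175, 0.0209]
eef_rot: [3.14, 0.0, 1.479]
force: [0.1, -0.4, 0.7]
grip_width: 0.047
```

Call:
arm_command(increments=[{"slide": [0.0008, 0.008, -0.002]}, {"slide": [0.0016, 0.016, -0.002]}, {"slide": [0.0023, 0.024, -0.002]}, {"slide": [0.0031, 0.032, -0.002]}, {"slide": [0.0038, 0.04, -0.002]}, {"slide": [0.0046, 0.048, -0.002]}, {"slide": [0.0053, 0.055, -0.002]}, {"slide": [0.0058, 0.06, -0.002]}])

```text
invalid input
```

Call:
arm_command(increments=[{"slide": [0.0002, 0.002, 0]}, {"slide": [0.0003, 0.003, 0]}, {"slide": [0.0004, 0.004, 0]}, {"slide": [0.0004, 0.004, 0]}])

```text
invalid input
```

All the fields are needed, so I'll resend with them.

Call:
arm_command(increments=[{"gripper": 0.5, "yaw": 0, "slide": [0.0008, 0.008, -0.002]}, {"gripper": 0.5, "yaw": 0, "slide": [0.0016, 0.016, -0.002]}, {"gripper": 0.5, "yaw": 0, "slide": [0.0023, 0.024, -0.002]}, {"gripper": 0.5, "yaw": 0, "slide": [0.0031, 0.032, -0.002]}, {"gripper": 0.5, "yaw": 0, "slide": [0.0038, 0.04, -0.002]}, {"gripper": 0.5, "yaw": 0, "slide": [0.0046, 0.048, -0.002]}, {"gripper": 0.5, "yaw": 0, "slide": [0.0053, 0.055, -0.002]}, {"gripper": 0.5, "yaw": 0, "slide": [0.0058, 0.06, -0.002]}])

```text
time_s: 3.82
ee_pos: [0.5496, -0.0573, 0.0174]
eef_rot: [-3.142, 0.0, 1.479]
force: [-0.3, -1.1, 1.3]
grip_width: 0.0469
```

Call:
arm_command(increments=[{"gripper": 0.5, "yaw": 0, "slide": [0.0002, 0.002, 0]}, {"gripper": 0.5, "yaw": 0, "slide": [0.0003, 0.003, 0]}, {"gripper": 0.5, "yaw": 0, "slide": [0.0004, 0.004, 0]}, {"gripper": 0.5, "yaw": 0, "slide": [0.0004, 0.004, 0]}])

```text
time_s: 4.32
ee_pos: [0.5499, -0.0538, 0.0174]
eef_rot: [-3.142, -0.0, 1.479]
force: [-0.6, 0.1, -0.0]
grip_width: 0.0468
```

Call:
arm_command(increments=[{"gripper": 0.5, "yaw": 0, "slide": [0.0001, 0.001, 0]}, {"gripper": 0.5, "yaw": 0, "slide": [0.0002, 0.002, 0]}, {"gripper": 0.5, "yaw": 0, "slide": [0.0002, 0.002, 0]}])

```text
time_s: 4.7
ee_pos: [0.5502, -0.0516, 0.0174]
eef_rot: [-3.142, -0.0, 1.479]
force: [-0.4, 0.6, 0.3]
grip_width: 0.0468
```

Call:
arm_command(increments=[{"gripper": 0.5, "yaw": 0, "slide": [0.0001, 0.001, 0]}, {"gripper": 0.5, "yaw": 0, "slide": [0.0001, 0.001, 0]}])

```text
time_s: 4.95
ee_pos: [0.55, -0.0514, 0.0174]
eef_rot: [-3.141, 0.001, 1.479]
force: [-2.4, -5.6, 0.3]
grip_width: 0.0469
```

Call:
arm_command(increments=[{"gripper": 0.5, "yaw": 0, "slide": [0.0001, 0.001, 0]}, {"gripper": 0.5, "yaw": 0, "slide": [0.0001, 0.001, 0]}])

```text
time_s: 5.2
ee_pos: [0.55, -0.0512, 0.0175]
eef_rot: [-3.141, 0.002, 1.478]
force: [-4.6, -12.9, 1.3]
grip_width: 0.0471
```

The force rises to 13 N with the finger face at jig x ≈ -0.060, so the panel is on the fence. I'll back off, lift and check.

Call:
arm_command(increments=[{"gripper": 0.5, "yaw": 0, "slide": [-0.0005, -0.005, 0]}, {"gripper": 0.5, "yaw": 0, "slide": [-0.002, -0.02, 0]}, {"gripper": 0.5, "yaw": 0, "slide": [-0.003, -0.03, 0.02]}, {"gripper": 0.3, "yaw": 0, "slide": [-0.003, -0.03, 0.08]}, {"gripper": 0, "yaw": 0, "slide": [-0.003, -0.03, 0.14]}, {"gripper": 0, "yaw": 0, "slide": [-0.003, -0.03, 0.175]}, {"gripper": 0, "yaw": 0, "slide": [-0.003, -0.03, 0.175]}])

```text
time_s: 6.08
ee_pos: [0.5482, -0.0805, 0.1951]
eef_rot: [3.137, 0.0, 1.479]
force: [-0.6, -0.3, -1.1]
grip_width: 0.0103
```

Run:
```python
from h import *
w=shot('wrist','w2.png');c=shot('side','s2.png')
cv2.imwrite('pics/mix2.png',np.hstack([cv2.resize(w['color'][:300],None,fx=.8,fy=.8,interpolation=3),cv2.resize(c['color'][190:340,130:330],(320,240),interpolation=2)])[:,:,::-1])
```

```text
(no output)
```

View pics/mix2.png

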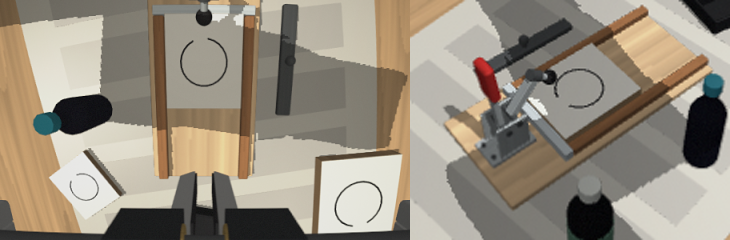

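The wrist view shows the panel's front edge meeting the fence at about (205,12) with no gap, and the rest is undisturbed. The lever is still open, with its red pad at (485,78) in the side crop.

Call:
arm_command(increments=[{"gripper": 0, "yaw": -0.004, "slide": [0.005, 0.05, 0.005]}, {"gripper": 0, "yaw": -0.004, "slide": [0.01, 0.1, 0.005]}, {"gripper": 0, "yaw": -0.004, "slide": [0.0145, 0.15, 0.005]}, {"gripper": 0, "yaw": -0.004, "slide": [0.017, 0.178, 0.005]}, {"gripper": 0, "yaw": -0.004, "slide": [0.017, 0.178, 0.005]}, {"gripper": 0, "yaw": -0.004, "slide": [0.017, 0.178, 0.005]}])

```text
time_s: 6.92
ee_pos: [0.5641, 0.0974, 0.1964]
eef_rot: [-3.14, 0.0, 1.474]
force: [0.2, 0.4, -0.5]
grip_width: 0.0007
```

Call:
arm_command(increments=[{"gripper": 0, "yaw": 0, "slide": [0, 0, -0.03]}, {"gripper": 0, "yaw": 0, "slide": [0, 0, -0.055]}, {"gripper": 0, "yaw": 0, "slide": [0, 0, -0.06]}, {"gripper": 0, "yaw": 0, "slide": [0, 0, -0.06]}])

```text
time_s: 7.42
ee_pos: [0.5646, 0.0976, 0.1379]
eef_rot: [3.141, -0.0, 1.474]
force: [1.0, 0.3, 0.6]
grip_width: 0.0004
```

Run:
```python
from h import *
c=shot('side','s3.png')
cv2.imwrite('pics/s3c.png',cv2.resize(c['color'][170:310,120:300],(720,560),interpolation=2)[:,:,::-1])
e,th,t,P=fitjig();R=np.array([[np.cos(th),-np.sin(th)],[np.sin(th),np.cos(th)]])
o=readout.get_obs();print(R.T@(o['ee_pos'][:2]-t),o['ee_pos'],th-o['eef_rot'][2],o['grip_width'],o['force'])
```

```text
[0.08189974 0.00045146] [0.56474493 0.09778271 0.13832592] 0.0002842609337947444 -6.647607899576294e-05 [0.65993778 0.61550622 0.24859793]
```

View pics/s3c.png

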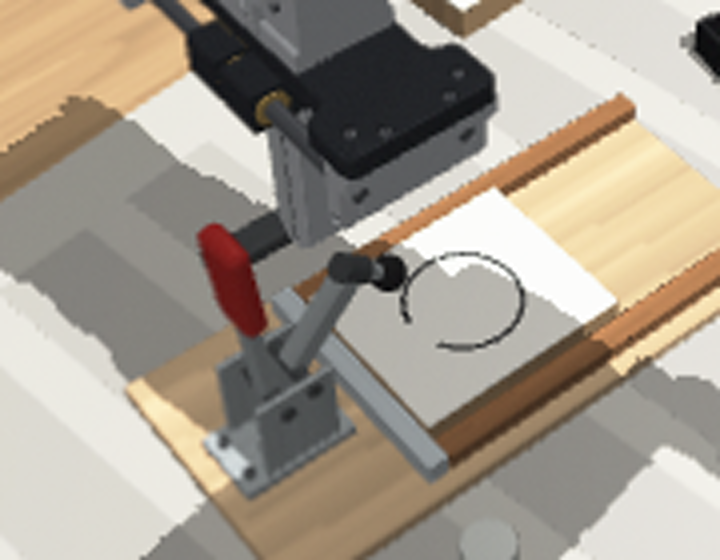

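The side crop shows the shut fingertips at (310,235), on the panel side of the red pad (230,280) and above the raised arm. Next I'll work out the arc.

Run:
```python
from h import *
e,th,t,P=fitjig();r,h=.083,.0055
for d in np.arange(.1,1.4,.1):
    x=.115+r*np.sin(d)-h*np.cos(d)-.008; z=.055+r*np.cos(d)+h*np.sin(d)
    s=x-.0819;print(round(d,2),(s*np.cos(th)).round(4),(s*np.sin(th)).round(4),round(z-.1383,4))
```

```text
0.1 0.0027 0.0278 -0.0002
0.2 0.0035 0.036 -0.0009
0.3 0.0043 0.0442 -0.0024
0.4 0.005 0.0521 -0.0047
0.5 0.0058 0.0598 -0.0078
0.6 0.0065 0.0671 -0.0117
0.7 0.0071 0.074 -0.0163
0.8 0.0078 0.0804 -0.0215
0.9 0.0083 0.0863 -0.0274
1.0 0.0088 0.0915 -0.0338
1.1 0.0093 0.0961 -0.0407
1.2 0.0097 0.1 -0.0481
1.3 0.01 0.1031 -0.0558
```

Call:
arm_command(increments=[{"gripper": 0, "yaw": 0, "slide": [0.0013, 0.014, 0]}, {"gripper": 0, "yaw": 0, "slide": [0.0027, 0.028, 0]}, {"gripper": 0, "yaw": 0, "slide": [0.0035, 0.036, -0.001]}, {"gripper": 0, "yaw": 0, "slide": [0.0043, 0.044, -0.0024]}, {"gripper": 0, "yaw": 0, "slide": [0.005, 0.052, -0.0047]}, {"gripper": 0, "yaw": 0, "slide": [0.0058, 0.06, -0.0078]}])

```text
time_s: 8.22
ee_pos: [0.5704, 0.1583, 0.13]
eef_rot: [3.141, 0.001, 1.475]
force: [-1.6, -6.5, 6.2]
grip_width: 0.0005
```

The force is about 9 N on the pad, as expected, so I'll continue the arc.

Call:
arm_command(increments=[{"gripper": 0, "yaw": 0, "slide": [0.0007, 0.0073, -0.0039]}, {"gripper": 0, "yaw": 0, "slide": [0.0013, 0.0142, -0.0085]}, {"gripper": 0, "yaw": 0, "slide": [0.002, 0.0206, -0.0137]}, {"gripper": 0, "yaw": 0, "slide": [0.0025, 0.0265, -0.0196]}, {"gripper": 0, "yaw": 0, "slide": [0.003, 0.0317, -0.026]}, {"gripper": 0, "yaw": 0, "slide": [0.0035, 0.0363, -0.0329]}])

```text
time_s: 8.98
ee_pos: [0.5737, 0.1951, 0.0965]
eef_rot: [3.141, -0.0, 1.475]
force: [0.1, -0.0, 2.5]
grip_width: 0.0008
```

Call:
arm_command(increments=[{"gripper": 0, "yaw": 0, "slide": [0.0004, 0.0039, -0.0074]}, {"gripper": 0, "yaw": 0, "slide": [0.0006, 0.006, -0.012]}, {"gripper": 0, "yaw": 0, "slide": [0.0007, 0.007, -0.016]}, {"gripper": 0, "yaw": 0, "slide": [0.0007, 0.007, -0.016]}])

```text
time_s: 9.48
ee_pos: [0.5742, 0.2015, 0.0804]
eef_rot: [-3.141, 0.0, 1.475]
force: [0.1, 0.9, 0.3]
grip_width: 0.0005
```

Run:
```python
from h import *
c=shot('side','s4.png')
cv2.imwrite('pics/s4c.png',cv2.resize(c['color'][170:310,120:300],(720,560),interpolation=2)[:,:,::-1])
```

```text
(no output)
```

View pics/s4c.png

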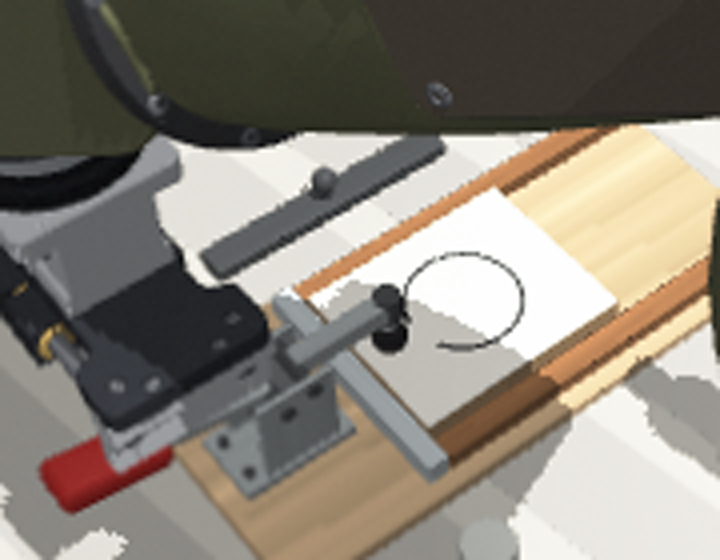

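The foot sits on the panel at (388,335), the red lever is down at (105,475), and the force has dropped to about zero, so it has snapped over. I'll lift straight up and away.

Call:
arm_command(increments=[{"gripper": 0, "yaw": 0, "slide": [0, 0, 0.03]}, {"gripper": 0, "yaw": 0, "slide": [0, 0, 0.08]}, {"gripper": 0, "yaw": 0, "slide": [0, 0, 0.13]}, {"gripper": 0, "yaw": 0, "slide": [-0.03, 0.05, 0.15]}, {"gripper": 0, "yaw": 0, "slide": [-0.08, 0.09, 0.15]}, {"gripper": 0, "yaw": 0, "slide": [-0.13, 0.13, 0.15]}, {"gripper": 0, "yaw": 0, "slide": [-0.18, 0.17, 0.15]}, {"gripper": 0, "yaw": 0, "slide": [-0.18, 0.17, 0.15]}])

```text
time_s: 10.52
ee_pos: [0.3919, 0.3735, 0.2315]
eef_rot: [3.141, -0.001, 1.479]
force: [0.8, -0.6, -0.0]
grip_width: 0.0
```

Run:
```python
from h import *
a=shot('top','t5.png');c=shot('side','s5.png')
cv2.imwrite('pics/m5.png',np.vstack([cv2.resize(a['color'][120:320,60:400],(510,300),interpolation=2),cv2.resize(c['color'][170:340,90:379],(510,300),interpolation=2)])[:,:,::-1])
e,th,t,P=fitjig();R=np.array([[np.cos(th),-np.sin(th)],[np.sin(th),np.cos(th)]])
J=lambda x,y,z:[*(R@[x,y]+t),z]
for an in(1.2,1.35,1.5):
  d=an-.1;p=proj(c,[J(.115+.11*np.sin(d),0,.055+.11*np.cos(d))])[0];print(an,((p-[90,170])*[510/289,300/170]+[0,300]).round())
p=proj(c,[J(-.06,.05,.028),J(-.06,-.05,.028)]);print('rear corners home, side',((p-[90,170])*[510/289,300/170]+[0,300]).round())
print('top',((proj(a,[J(-.06,.05,.028),J(-.06,-.05,.028)])-[60,120])*1.5).round())
o=readout.get_obs();print(o['time_s'],o['ee_pos'],o['force'])
```

```text
1.2 [ 80. 491.]
1.35 [ 77. 503.]
1.5 [ 76. 514.]
rear corners home, side [[327. 431.]
 [271. 381.]]
top [[263. 171.]
 [269.  95.]]
10.625 [0.39414051 0.37182159 0.23115828] [-0.18406871  0.39312289  0.429086  ]
```

View pics/m5.png

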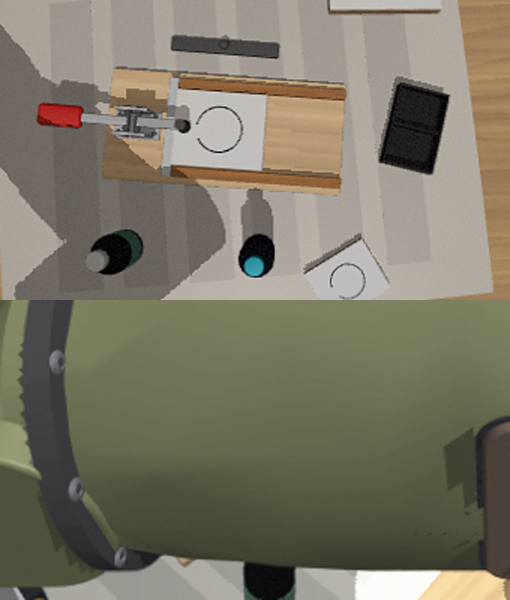

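The top view shows the panel's rear corners at (263,171) and (268,95), which match the predicted home position to within a pixel. The lever lies down and the bystanders look unmoved. The arm blocks the side view, so I'll check the lock angle numerically against the earlier side crop.

Run:
```python
from h import *
c=load('s4.png');a=load('t5.png');a0=load('t0.png')
e,th,t,P=fitjig();R=np.array([[np.cos(th),-np.sin(th)],[np.sin(th),np.cos(th)]])
J=lambda x,y,z:[*(R@[x,y]+t),z]
def cent(c):  # red mask box
    m=cv2.inRange(cv2.cvtColor(c['color'],cv2.COLOR_RGB2HSV),(0,170,50),(6,255,255))|cv2.inRange(cv2.cvtColor(c['color'],cv2.COLOR_RGB2HSV),(174,170,50),(180,255,255))
    n,l,s,_=cv2.connectedComponentsWithStats(m); return s[1:][s[1:,4].argmax()]
print('side red box',cent(c),'top',cent(a))
for an in(1.25,1.35,1.5):
  d=an-.1
  pts=[J(.115+r*np.sin(d)-h*np.cos(d),y,.055+r*np.cos(d)+h*np.sin(d)) for r in(.055,.11) for h in(-.0065,.0065) for y in(-.014,.014)]
  for q in(c,a): p=proj(q,pts);print(an,'x',p[:,0].min().round(1),p[:,0].max().round(1),'y',p[:,1].min().round(1),p[:,1].max().round(1))
d=cv2.absdiff(a0['color'],a['color']).max(2)
for n,(x,y,w,h) in dict(weight=(168,138,85,24),tray=(308,168,55,72),water=(215,270,32,38),ink=(112,268,46,38)).items():
    g=lambda q:q['color'][y:y+h,x:x+w].mean(2).astype(np.float32)
    print(n,cv2.phaseCorrelate(g(a0),g(a),cv2.createHanningWindow((w,h),cv2.CV_32F)))
```

```text
side red box [131 280  32  18 254] top [ 85 189  31  16 405]
1.25 x 129.8 167.0 y 265.0 288.8
1.25 x 83.2 116.7 y 186.1 205.2
1.35 x 129.2 166.1 y 267.3 293.3
1.35 x 83.1 116.4 y 186.7 205.3
1.5 x 129.2 165.2 y 270.7 299.4
1.5 x 84.2 117.3 y 187.6 205.7
weight ((0.0010270869316997278, 0.004354986732906241), 0.961383953138634)
tray ((-0.004547269058416958, 0.11011251521075849), 0.950920256641176)
water ((-0.037266768553035234, -0.025732113883179863), 1.0316578458994627)
ink ((0.2949016232172639, -0.12999229763211773), 0.804070970416069)
```

```bash
python3 -c "
from station import job;print(job.hand_in())"
```

```text
the job is handed in; nothing more can be done
None
```

The panel is home against the fence, the clamp is locked with its rubber foot on the panel, and the job is handed in. It took about 10.6 s of the 46 s allowed.

**What I did:** I pushed the panel's rear edge with the half-open fingers until the force rose to about 13 N on the fence. Then I pushed the red lever over with the shut fingertips (about 9 N part-way) until it snapped down, and moved the arm clear.

**Last checks:**
- **Panel:** in the top picture, its rear corners match the predicted home position to within a pixel.
- **Lever:** the lower edge of the red pad in the side picture fits an angle of 1.50 (locked). The force on the fingers was near zero before I withdrew.
- **Foot:** the side picture shows the rubber foot on the panel. I did not measure its pressing force.
- **Bystanders:** the paperweight, tray and water bottle show image shifts of 0.1 pixel or less. The ink bottle shows 0.3 pixel, which I put down to the arm's shadow changing.

The arm blocked the side camera in the final look, so the lock angle and the foot come from the side picture taken just before I lifted away. The final top view shows the lever still down.

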